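# Unstack the controllers onto their burn-in plates

### The arm

A 7-joint arm with a two-finger parallel gripper is mounted at the origin on the work surface. World frame = base frame: x ahead of the robot, y to its left, z up, the work surface at z = 0. Lengths are in m, angles in degrees, forces in N, time in s.
With the tool pointing down it reaches from about 0.425 to 0.8 m from the base axis. Payload 8.3 kg.
Tool frame: the origin (TCP) lies midway between the tips of the shut fingers; the grasp point (between the pads) lies 19 mm behind it; z points along the fingers, y is the line along which they close (so a half turn about z gives the same grasp; the last joint's range is limited). The gripper opens to 85 mm and grips with 20 to 120 N. Pads are 22 mm wide; open, the fingers measure 114 mm over their backs; the gripper's body (76 mm by 85 mm) begins 54 mm behind the grasp point. The pads swing forward as they close: fully open they stand 13 mm farther back than shut.
Start: joints at [70.193, 21.967, 0.94, 78.501, -0.361, 79.538, -2.664], TCP at [0.174, -0.6, 0.202] pointing down, gripper open.
Joint ranges: [-169.22, 169.22], [-14.56, 117.87], [-87.37, 89.26], [10.42, 133.3], [-82.24, 262.24], [0.94, 117.77], [-172.7, 172.7]. Speed limits (degrees/s): [136.94, 136.94, 172.46, 172.46, 180, 180, 180].

### API

Orientations are given as [roll, pitch, yaw] about the fixed x, y, z axes, in that order (R = Rz(yaw) Ry(pitch) Rx(roll)).
In Python, from station import bot gives the robot as it stands.
- The arm moves only by the shell command python3 -m pendant 'ROWS'. ROWS is text: rows parted by semicolons, each of 7 numbers parted by spaces: the turn, a rotation vector about the tool's x, y, z in rad, then the shift along the tool's x, y, z in mm, then the opening, from 0 (shut) to 1 (fully open). In form: wx wy wz tx ty tz claw; .... A call has 1 to 12 rows; each row is the pose to reach, as a shift and turn from the pose commanded when the call began, along the tool's axes at that moment; what a row does not reach only later rows make up. A row lasts 1/10 s, in which the tool goes at most 50 mm and 8.59 degrees, less where a joint would pass 70% of its speed; a pose out of reach is approached as far as the arm can. A call with a gripper value outside its range is refused whole. The fingers move at their own pace and stop on an object; the grip force is fixed at half the most. Time passes only in rows, so rows that repeat a pose let the fingers close. It gives the time, the measured TCP pose, the force, the opening and the grip force at its end, in the units of the state.
- bot.read_state(): the state, without advancing time (a new reading comes with each control period).
- bot.get_image(name): name is "side" or "top" or "wrist"; returns a dict with "color" (480x640x3 uint8, red, green, blue), "z_map" (480x640 float32, m along the optical axis (not along the pixel's ray), 0 where there is no reading), "camera_matrix" (3x3 intrinsics, pixels), "rvec" (rotation vector, rad) and "tvec" (3), from world to camera coordinates, as OpenCV has them; the wrist camera has in their place "hand_eye" (4x4, takes a point from camera to tool coordinates, whose origin is the TCP and whose axes are the flange's). Camera axes: x right, y down, z forward; pixel columns grow to the right and rows downward; lengths in m; the calibration is good to about 2 mm. A picture is of the moment at which its call begins: read the wrist's pose just before it.
- bot.hand_in(): hands the job in; it is judged then, once.
Trained networks look in a picture, given as the dict that the camera call returned (one of the last four; its "shot" number tells which), for a name from the list of things; names that differ only in an ending like _2 or _b are one class to them, and where a whole thing is asked for, a point or a joint stands for the part that bears it (a point fixed in the world has none). Each returns a list of dicts, best first, with "conf" (0 to 1); they miss things now and then, are a little off and sometimes report something else, mostly with a low value. They report only what shows in the picture. A call takes as long as a camera call. They do not tell look-alikes from the thing itself.
- bot.look_for(thing, picture): "position" ([column, row] in pixels, amid what is visible of it).
- bot.outline_of(thing, picture): "mask" (480x640 bool, what is visible of it) and "position" ([column, row] in pixels, amid what is visible of it).
- bot.landmark_of(thing, picture): "position" ([column, row] in pixels: a listed point, or the origin of a listed thing).
The state is a dict: "clock": time; "joint_pos": joint angles; "joint_vel": joint speeds; "effort": joint torques, N m; "tcp_pos": TCP position; "eef_rot": TCP orientation; "contact_force": force on the tool from outside, world axes, zero at the start; "moment": the same for the moment, N m; "finger_gap": opening from 0.0 (shut) to 1.0 (fully open); "grasp_force": force on a finger pad.
Only numpy, scipy, OpenCV 4.12 (cv2) and the standard library are available. Lean on these libraries where they do the work, as an engineer would, in place of code of your own. Each camera call takes 0.05 s, during which the arm holds its last target. There are 200 camera calls.

### The job

Take the stack of four controller modules apart from the top down, one module at a time with the rest left standing, and set each on the burn-in plate whose coloured ends match the module's coloured terminal strips: centred on the plate, flat, and lying squarely along it. Leave all four on their plates, let go and at rest, and do not disturb the multimeter or the screwdriver.

Things in the scene. Friction and masses are not known exactly. Their poses are not given: they have to be found in the camera images.
- module_white_mid (a point): Controller module: black box 66 mm long (x axis), 56 wide (y), 36 high (z), about 140 g, a white terminal strip across each end; top of the stack at the start. Each module sticks out about 15 mm past the one above at both ends; all are equally wide and nearly in line, so fingers reaching below its underside would grip the next too. Ends alike. Point: its centre, 18 mm above its underside.
- module_red_mid (a point): Controller module: black box 96 mm long (x axis), 56 wide (y), 36 high (z), about 200 g, a red terminal strip across each end; second from the top. Each module sticks out about 15 mm past the one above at both ends; all are equally wide and nearly in line, so fingers reaching below its underside would grip the next too. Ends alike. Point: its centre, 18 mm above its underside.
- module_yellow_mid (a point): Controller module: black box 126 mm long (x axis), 56 wide (y), 36 high (z), about 270 g, a yellow terminal strip across each end; third from the top. Each module sticks out about 15 mm past the one above at both ends; all are equally wide and nearly in line, so fingers reaching below its underside would grip the next too. Ends alike. Point: its centre, 18 mm above its underside.
- module_blue_mid (a point): Controller module: black box 156 mm long (x axis), 56 wide (y), 36 high (z), about 340 g, a blue terminal strip across each end; bottom of the stack, on a black board 10 mm thick. Each module sticks out about 15 mm past the one above at both ends; all are equally wide and nearly in line, so fingers reaching below its underside would grip the next too. Ends alike. Point: its centre, 18 mm above its underside.
- plate_white_top (a point): Burn-in plate for the white module: fixed grey metal plate on the green bench, 190 mm long (x axis), 84 wide (y), 10 thick, flat on top, with a white band 16 mm wide across each end, flush with the top. The plates differ only in colour; the places of plates and stack are mixed afresh each time. Ends alike. Point: centre of its top face.
- plate_red_top (a point): Burn-in plate for the red module: fixed grey metal plate on the green bench, 190 mm long (x axis), 84 wide (y), 10 thick, flat on top, with a red band 16 mm wide across each end, flush with the top. The plates differ only in colour; the places of plates and stack are mixed afresh each time. Ends alike. Point: centre of its top face.
- plate_yellow_top (a point): Burn-in plate for the yellow module: fixed grey metal plate on the green bench, 190 mm long (x axis), 84 wide (y), 10 thick, flat on top, with a yellow band 16 mm wide across each end, flush with the top. The plates differ only in colour; the places of plates and stack are mixed afresh each time. Ends alike. Point: centre of its top face.
- plate_blue_top (a point): Burn-in plate for the blue module: fixed grey metal plate on the green bench, 190 mm long (x axis), 84 wide (y), 10 thick, flat on top, with a blue band 16 mm wide across each end, flush with the top. The plates differ only in colour; the places of plates and stack are mixed afresh each time. Ends alike. Point: centre of its top face.
- meter: Bystander: orange and black multimeter lying on the bench beyond the plates, 85 x 160 x 34 mm (x, y, z), loose; origin at the centre of its underside. To be left alone.
- driver: Bystander: screwdriver with a green handle lying on the bench beyond the plates, loose; origin on its underside near mid-length. To be left alone.
There are look-alikes about, which are no part of the job. Leave any brown or turquoise look-alike of the part that bears plate_yellow_top alone.

How it is judged:
By the outcome, as a careful person would: the job done as asked, in the order asked, and still so for the second after the job is handed in, with the robot touching nothing.
It also fails if it takes over 125 s, if anything falls off the work surface, if the arm or the gripper's body presses on something with over 40 N, if the wrist force passes 120 N, or if a joint passes its speed limit or range.

## Working session

There is one attempt and no reset: what is moved stays moved. The work goes in short steps, Python scripts to look and compute and a shell command to move; the robot and the scene stay as the last step left them, time stands still between calls to the robot, and variables do not carry over. Pictures are saved under pics/ and viewed, at most 14 in all, crops included, and the job is handed in when it is done.

```bash
mkdir -p pics; ls
python3 - <<'E'
from station import bot
import cv2,numpy as np
print(bot.read_state())
for n in("top","side"):
    p=bot.get_image(n);cv2.imwrite(f"pics/{n}0.png",p["color"][:,:,::-1]);np.savez(f"/tmp/{n}0.npz",**{k:v for k,v in p.items() if k!='shot'})
    print(n,p["camera_matrix"],p["rvec"],p["tvec"])
E
```

```text
pics
{'clock': 0.0, 'joint_pos': array([70.19259807, 22.01363774,  0.93916047, 78.56176265, -0.36081051,
       79.53659942, -2.66793016]), 'joint_vel': array([-0.0248681 , -0.07488415,  0.05947203,  0.02306973,  0.00585516,
        0.04188293, -0.12911826]), 'effort': array([ 7.84244639e-05, -6.27589703e+01,  8.44069552e-01, -3.71816325e+01,
        1.63568300e-02,  1.41832794e-02, -5.68643134e-05]), 'tcp_pos': array([ 0.17427488, -0.59963668,  0.20119302]), 'eef_rot': array([-1.79890870e+02,  2.40658739e-03,  1.62025727e+01]), 'contact_force': array([-0.12241731,  0.19049118, -0.36871333]), 'moment': array([-0.01795227,  0.00227396, -0.00940044]), 'grasp_force': 0.0, 'finger_gap': 0.9993469417547669}
top [[591.23671724   0.         313.09799571]
 [  0.         591.23671724 237.69618363]
 [  0.           0.           1.        ]] [ 2.12288142 -2.10889223  0.21029513] [-0.00412331  0.54787964  1.05510137]
side [[555.43284974   0.         309.72420664]
 [  0.         555.43284974 231.92397616]
 [  0.           0.           1.        ]] [ 2.43128428 -0.49366105  0.19502755] [-0.51349106  0.22765409  1.06883012]
```

View pics/top0.png

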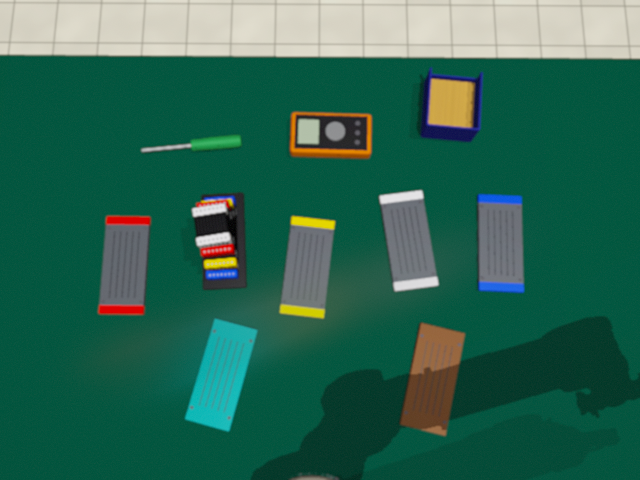

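View pics/side0.png

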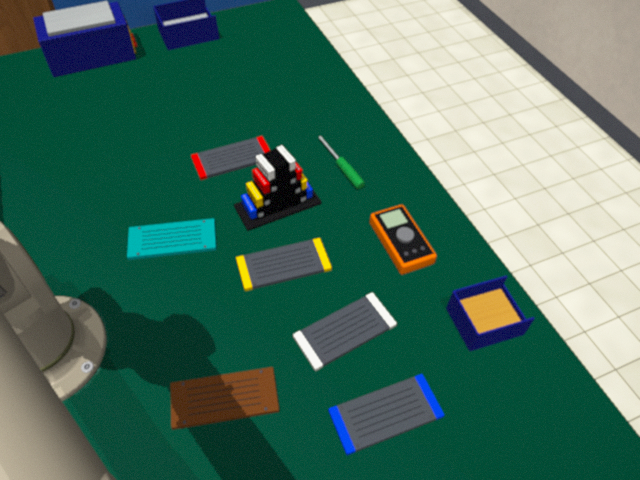

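```bash
cat > h.py <<'E'
import cv2,numpy as np
from scipy.spatial.transform import Rotation as R
def cloud(p,T=None):
    K=p["camera_matrix"];z=p["z_map"];v,u=np.mgrid[:480,:640]
    P=np.stack([(u-K[0,2])/K[0,0]*z,(v-K[1,2])/K[1,1]*z,z],-1).astype(float)
    if T is None:
        M=R.from_rotvec(np.ravel(p["rvec"])).as_matrix();W=(P-np.ravel(p["tvec"]))@M
    else: W=P@T[:3,:3].T+T[:3,3]
    W[z==0]=np.nan;return W
def ray(p,uv,h):   # pixels -> world xy at height h
    K=p["camera_matrix"];M=R.from_rotvec(np.ravel(p["rvec"])).as_matrix();t=np.ravel(p["tvec"])
    uv=np.atleast_2d(np.asarray(uv,float));d=np.c_[(uv-K[:2,2])/[K[0,0],K[1,1]],np.ones(len(uv))]@M;c=-M.T@t
    return c+d*((h-c[2])/d[:,2])[:,None]
HUE={'red':[(0,6),(174,180)],'yellow':[(24,34)],'blue':[(105,125)]}
def cmask(p,c):
    h=cv2.cvtColor(p["color"],cv2.COLOR_RGB2HSV)
    if c=='white': return (h[...,1]<50)&(h[...,2]>150)
    return np.any([(h[...,0]>=a)&(h[...,0]<=b) for a,b in HUE[c]],0)&(h[...,1]>150)&(h[...,2]>90)
def plate(p,c,zmax=.03,near=None):
    W=cloud(p);m=(cmask(p,c)&(W[...,2]<zmax)&(W[...,2]>-.01)&(W[...,0]<.75)).astype(np.uint8)
    n,L,S,C=cv2.connectedComponentsWithStats(m)
    X=[(S[i,4],ray(p,C[i],.01)[0,:2]) for i in range(1,n) if S[i,4]>60]
    best=None   # pair of bands ~174mm apart
    for i in range(len(X)):
        for j in range(i):
            d=X[i][1]-X[j][1];e=abs(np.hypot(*d)-.174)
            if e<.012 and (best is None or e<best[0]):
                if d[0]<0:d=-d
                best=(e,(X[i][1]+X[j][1])/2,np.degrees(np.arctan2(d[1],d[0])),np.hypot(*d))
    return best
def module(p,top,xy,r=.12,T=None):   # rect of points at height top
    W=cloud(p,T);s=(abs(W[...,2]-top)<.006)&(np.hypot(W[...,0]-xy[0],W[...,1]-xy[1])<r)
    q=W[s][:,:2];c,(w,h),a=cv2.minAreaRect((q*1000).astype(np.float32))
    if w<h:a+=90
    a=(a+90)%180-90
    return len(q),np.array(c)/1000,sorted((w,h)),a,np.median(W[s][:,2])
E
python3 - <<'E'
from h import *
for n in("top","side"):
    p=dict(np.load(f"/tmp/{n}0.npz"));print(n)
    for c in('white','red','yellow','blue'):print(c,plate(p,c))
    W=cloud(p)
    print('bench z',np.nanmedian(W[300:400,200:400,2]))
    s=W[(W[...,2]>.14)&(W[...,2]<.17)&(abs(W[...,0]-.6)<.15)&(W[...,1]>.1)&(W[...,1]<.4)];print(len(s),np.median(s,0))
    xy=np.median(s,0)[:2]
    for t in(.154,.118,.082,.046):print(module(p,t,xy))
E
```

```text
top
white (np.float64(0.00029922228543713403), array([ 0.55489921, -0.18632217]), np.float64(7.9138771398259244), np.float64(0.17370077771456285))
red (np.float64(0.0010775461826290356), array([0.50284467, 0.36401009]), np.float64(-0.2630658769383002), np.float64(0.17507754618262902))
yellow (np.float64(0.0017696316462696704), array([0.50120322, 0.01076505]), np.float64(-6.171981908888674), np.float64(0.17576963164626966))
blue (np.float64(0.0014418893822192025), array([ 0.55051745, -0.36440423]), np.float64(-2.1226161466222457), np.float64(0.1754418893822192))
bench z 0.0013554105123929894
1310 [0.54897135 0.173438   0.15459083]
(1255, array([0.55077118, 0.1744781 ]), [56.46107482910156, 67.06351470947266], 9.750981330871582, np.float64(0.15465239133904182))
(468, array([0.55374091, 0.1741035 ]), [56.33897018432617, 96.37139892578125], 7.698990821838379, np.float64(0.11865340489301024))
(442, array([0.55174506, 0.17263496]), [55.85157775878906, 126.9063949584961], 5.117363929748535, np.float64(0.08240390677191323))
(397, array([0.55133569, 0.17335374]), [58.10036849975586, 156.53149
[... 527 characters left out ...]
array([ 0.54935713, -0.36883936]), np.float64(-2.1769920643861256), np.float64(0.17473376035960675))
bench z 0.00047070056153569056
718 [0.54828517 0.16872638 0.15285893]
(617, array([0.5507439 , 0.17436334]), [60.676029205322266, 69.28760528564453], 11.924796104431152, np.float64(0.15319350235321352))
(327, array([0.55377289, 0.1735867 ]), [60.7319450378418, 98.54734802246094], 6.96066951751709, np.float64(0.11713092420534388))
(381, array([0.55074554, 0.1723163 ]), [58.34950637817383, 127.54085540771484], 3.5758533477783203, np.float64(0.08106863445389682))
(368, array([0.54767041, 0.16142523]), [59.612369537353516, 161.18228149414062], -8.579063415527344, np.float64(0.045193724725043294))
```

```bash
cat >> h.py <<'E'
def tool(s):
    T=np.eye(4);T[:3,:3]=R.from_euler('xyz',s["eef_rot"],degrees=True).as_matrix();T[:3,3]=s["tcp_pos"];return T
def rows(x,y,z,yaw,s=None):
    from station import bot
    s=s or bot.read_state();T=tool(s);Rt=R.from_euler('xyz',[180,0,yaw],degrees=True).as_matrix()
    w=R.from_matrix(T[:3,:3].T@Rt).as_rotvec();t=T[:3,:3].T@(np.array([x,y,z])-T[:3,3])*1000
    print(f"t={s['clock']:.2f} to {x:.3f} {y:.3f} {z:.3f} {yaw}: {w[0]:.4f} {w[1]:.4f} {w[2]:.4f} {t[0]:.1f} {t[1]:.1f} {t[2]:.1f}  dist {np.linalg.norm(t):.0f}")
def wrist(name=None):
    from station import bot
    s=bot.read_state();p=bot.get_image("wrist");T=tool(s)@p["hand_eye"];Ti=np.linalg.inv(T)
    p["rvec"]=R.from_matrix(Ti[:3,:3]).as_rotvec();p["tvec"]=Ti[:3,3]
    if name:cv2.imwrite(f"pics/{name}.png",p["color"][:,:,::-1])
    return p
E
python3 -c "
from h import *
rows(.5,-.28,.3,9.8)"
```

```text
t=0.10 to 0.500 -0.280 0.300 9.8: -0.0018 0.0001 0.1118 402.0 -216.2 -98.4  dist 467
```

```bash
python3 -m pendant '0 0 0.01 20 -11 -5 1; 0 0 0.02 60 -32 -15 1; 0 0 0.03 100 -54 -25 1; 0 0 0.05 140 -75 -35 1; 0 0 0.06 180 -97 -45 1; 0 0 0.07 220 -119 -54 1; 0 0 0.08 260 -140 -64 1; 0 0 0.09 300 -162 -74 1; 0 0 0.11 340 -183 -83 1; 0 0 0.112 375 -203 -93 1; 0 0 0.112 402 -216 -98 1; 0 0 0.112 402 -216 -98 1'
python3 - <<'E'
from h import *
p=wrist("w1");print(p["hand_eye"])
for c in('white','blue'):print(c,plate(p,c))
rows(.5,.12,.3,9.8)
E
```

```text
clock: 1.3
tcp_pos: [0.5037, -0.2754, 0.3003]
eef_rot: [-179.9, -0.1, 10.3]
contact_force: [-0.4, 1.2, 0.1]
finger_gap: 0.996
grasp_force: 0.0
[[-3.98833481e-04 -9.52302150e-01 -3.05156444e-01  7.82385162e-02]
 [ 9.99999708e-01 -5.78830345e-04  4.99376699e-04 -1.39398199e-04]
 [-6.52191314e-04 -3.05156156e-01  9.52302103e-01 -1.72017527e-01]
 [ 0.00000000e+00  0.00000000e+00  0.00000000e+00  1.00000000e+00]]
white (np.float64(0.006370571655889196), array([ 0.55478708, -0.28160399]), np.float64(-89.82433276984897), np.float64(0.1676294283441108))
blue None
t=1.35 to 0.500 0.120 0.300 9.8: -0.0011 -0.0002 0.0047 67.9 -392.3 0.3  dist 398
```

View pics/w1.png

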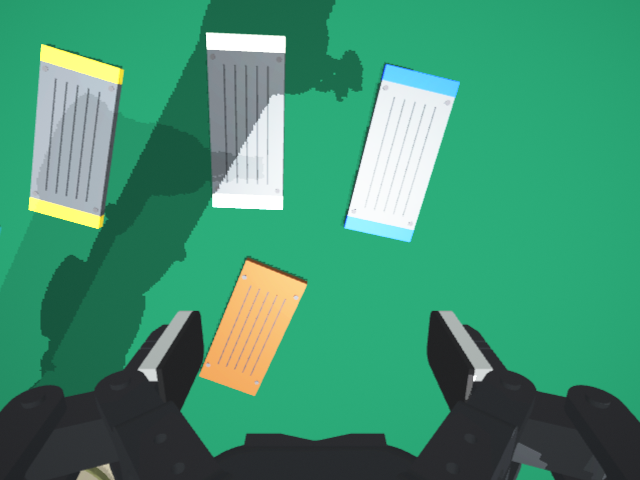

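```bash
cat >> h.py <<'E'
HUE['blue']=[(92,125)]
def plate2(p,c):
    from station import bot
    out=[]
    for o in bot.outline_of(f"plate_{c}_top",p)[:5]:
        v,u=np.nonzero(cv2.erode(o["mask"].astype(np.uint8),np.ones((3,3))))
        if len(u)<500: continue
        q=ray(p,np.c_[u,v],.01)[:,:2];cc,(w,h),a=cv2.minAreaRect((q*1000).astype(np.float32))
        if w<h:a+=90
        out.append((round(o["conf"],2),(np.array(cc)).round(1),round(max(w,h),1),round(min(w,h),1),round((a+90)%180-90,1)))
    return out
E
python3 - <<'E'
from h import *
p=wrist()
for c in('white','blue','yellow'):
    print(c,plate2(p,c))
print('blue',plate(p,'blue'),'yel',plate(p,'yellow'))
print(ray(p,[[82,62],[66,213],[246,43],[248,201],[421,79],[378,229]],.01)[:,:2].reshape(3,2,2).mean(1))
E
```

```text
white [(0.59, array([ 554.7, -186.2]), 188.9, 83.7, 8.0)]
blue [(0.89, array([ 549.6, -364.2]), 189.6, 85.6, -1.6)]
yellow [(0.96, array([500.3,   8.9]), 187.8, 86.3, -6.3), (0.93, array([ 292.6, -224.5]), 191.8, 82.1, -13.5)]
blue None yel None
[[ 0.50068675  0.00481986]
 [ 0.55232173 -0.19033712]
 [ 0.54782757 -0.36864112]]
```

```bash
python3 -m pendant '0 0 0 3 -20 0 1; 0 0 0 10 -60 0 1; 0 0 0 18 -100 0 1; 0 0 0 25 -140 0 1; 0 0 0 32 -180 0 1; 0 0 0 38 -220 0 1; 0 0 0 45 -260 0 1; 0 0 0 52 -300 0 1; 0 0 0 59 -340 0 1; 0 0 0 65 -375 0 1; 0 0 0 68 -392 0 1; 0 0 0 68 -392 0 1'
python3 - <<'E'
from h import *
p=wrist("w2")
for c in('red','yellow'):print(c,plate(p,c),plate2(p,c))
W=cloud(p)
print('z0',np.nanmedian(W[...,2]))
for t in(.154,.118,.082,.046):print(module(p,t,(.551,.174)))
E
```

```text
clock: 2.75
tcp_pos: [0.4999, 0.1194, 0.3002]
eef_rot: [-180.0, 0.0, 10.0]
contact_force: [-0.1, 0.1, 0.1]
finger_gap: 1.003
grasp_force: 0.0
red (np.float64(0.00038928425779816145), array([0.50229008, 0.364162  ]), np.float64(-0.27657100650435534), np.float64(0.17438928425779815)) [(0.6, array([502.3, 364. ]), 188.2, 85.8, -0.4)]
yellow None [(0.82, array([ 327.5, -229.4]), 116.1, 87.7, -13.8), (0.74, array([298.1, 169.9]), 191.9, 82.4, -14.6), (0.72, array([500.3,  11.8]), 187.7, 83.7, -6.6)]
z0 0.0011552225918638474
(6045, array([0.54994824, 0.17567258]), [56.36406326293945, 65.84801483154297], 9.956082344055176, np.float64(0.1543301153592709))
(1877, array([0.55292285, 0.17543701]), [56.15017318725586, 96.1519775390625], 7.596102714538574, np.float64(0.11826790179048322))
(1375, array([0.5504209 , 0.17482138]), [56.10079574584961, 126.32015228271484], 5.5647993087768555, np.float64(0.08231574549035257))
(1036, array([0.55019458, 0.17487317]), [58.06510925292969, 156.18692016601562], 3.88712477684021, np.float64(0.04640278705855601))
```

View pics/w2.png

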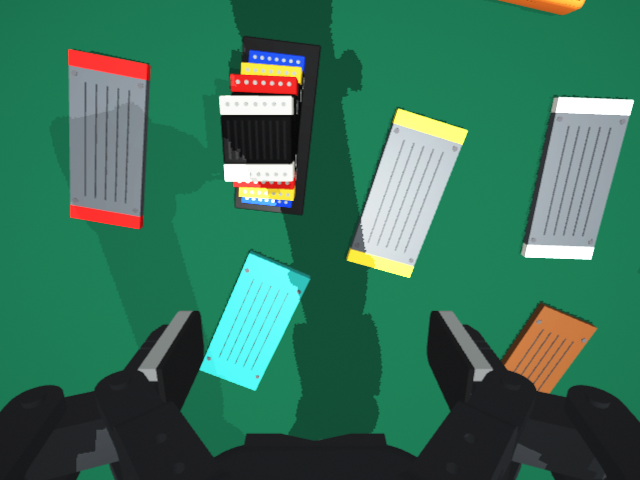

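```bash
python3 -c "
from h import *
rows(.5502,.1752,.2,9.9);rows(.5502,.1752,.119,9.9)"
```

```text
t=2.90 to 0.550 0.175 0.200 9.9: 0.0008 0.0003 -0.0048 58.7 -51.0 100.0  dist 127
t=2.90 to 0.550 0.175 0.119 9.9: 0.0008 0.0003 -0.0048 58.8 -51.0 181.0  dist 197
```

```bash
python3 -m pendant '0 0 0 15 -13 25 1; 0 0 0 35 -30 60 1; 0 0 -0.005 59 -51 85 1; 0 0 -0.005 59 -51 100 1; 0 0 -0.005 59 -51 120 1; 0 0 -0.005 59 -51 145 1; 0 0 -0.005 59 -51 165 1; 0 0 -0.005 59 -51 176 1; 0 0 -0.005 59 -51 181 1; 0 0 -0.005 59 -51 181 1; 0 0 -0.005 59 -51 181 1; 0 0 -0.005 59 -51 181 1'
python3 - <<'E'
from h import *
from station import bot
p=wrist("w3");print(bot.read_state()['tcp_pos'],bot.read_state()['eef_rot'])
print(module(p,.118,(.551,.174)),module(p,.154,(.551,.174)))
E
```

```text
clock: 4.1
tcp_pos: [0.5507, 0.1778, 0.1204]
eef_rot: [-180.0, -0.1, 10.1]
contact_force: [-1.0, -0.7, -0.2]
finger_gap: 1.004
grasp_force: 0.0
[0.55059744 0.17782805 0.12026401] [-1.79990636e+02 -9.95340175e-02  1.00767930e+01]
(5662, array([0.59008728, 0.18051508]), [21.55872344970703, 56.966495513916016], -82.52137231826782, np.float64(0.11827860758128475)) (20996, array([0.55006586, 0.17563524]), [56.339500427246094, 67.18251037597656], 9.867537498474121, np.float64(0.1543130024152778))
```

View pics/w3.png

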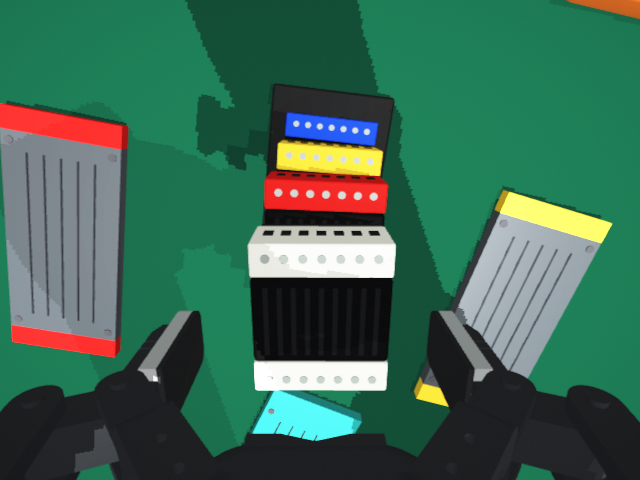

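```bash
python3 -m pendant '0 0 0.003 0 1 0 1; 0 0 0.003 0 2.2 1 1; 0 0 0.003 0 2.2 1 1; 0 0 0.003 0 2.2 1 0.8; 0 0 0.003 0 2.2 1 0.7; 0 0 0.003 0 2.2 1 0.5; 0 0 0.003 0 2.2 1 0.3; 0 0 0.003 0 2.2 1 0.1; 0 0 0.003 0 2.2 1 0; 0 0 0.003 0 2.2 1 0; 0 0 0.003 0 2.2 1 0; 0 0 0.003 0 2.2 1 0'
python3 - <<'E'
from h import *
from station import bot
s=bot.read_state();print(s['tcp_pos'],s['eef_rot'],s['finger_gap'],s['contact_force'],s['grasp_force'])
x,y,z=s['tcp_pos'];yaw=s['eef_rot'][2]
rows(x,y,.22,yaw);rows(.56,.05,.22,8,s);rows(.5548,-.1863,.22,8,s)
E
```

```text
clock: 5.35
tcp_pos: [0.5507, 0.1756, 0.119]
eef_rot: [180.0, -0.1, 9.9]
contact_force: [-0.8, -0.7, 5.0]
finger_gap: 0.62
grasp_force: 61.7
[0.5506767  0.17558236 0.11904176] [ 1.79996639e+02 -5.70654973e-02  9.90674454e+00] 0.6195182731439008 [-0.79668655 -0.72645354  4.98068543] 61.67420983314514
t=5.35 to 0.551 0.176 0.220 9.906744535348949: 0.0001 -0.0010 -0.0000 0.1 0.0 -101.0  dist 101
t=5.35 to 0.560 0.050 0.220 8: 0.0000 -0.0010 0.0333 -12.3 125.3 -101.0  dist 161
t=5.35 to 0.555 -0.186 0.220 8: 0.0000 -0.0010 0.0333 -58.1 357.2 -101.0  dist 376
```

```bash
python3 -m pendant '0 0 0 0 0 -2 0; 0 0 0 0 0 -6 0; 0 0 0 0 0 -15 0; 0 0 0 0 0 -30 0; 0 0 0 0 0 -50 0; 0 0 0 0 0 -75 0; 0 0 0 -2 8 -95 0; 0 0 0 -6 25 -101 0; 0 0 0.01 -10 55 -101 0; 0 0 0.02 -15 90 -101 0; 0 0 0.03 -22 125 -101 0; 0 0 0.033 -28 160 -101 0'
python3 - <<'E'
from h import *
from station import bot
p=wrist();t=bot.get_image("top")
for z in(.118,.082,.046):print('top',module(t,z,(.551,.174)))
s=bot.read_state();print(s['finger_gap'],s['eef_rot'])
# module top in the hand: height tcp+.035
print(module(p,s['tcp_pos'][2]+.035,s['tcp_pos'][:2],r=.06),s['tcp_pos'])
rows(.5548,-.1863,.22,8);rows(.5548,-.1863,.03,8);
E
```

```text
clock: 6.55
tcp_pos: [0.5504, 0.0119, 0.2207]
eef_rot: [180.0, -0.1, 8.0]
contact_force: [1.1, -0.4, -1.3]
finger_gap: 0.617
grasp_force: 62.9
top (1696, array([0.5539101 , 0.17430453]), [56.86890411376953, 97.46355438232422], 7.438380718231201, np.float64(0.11882470062191447))
top (448, array([0.55172394, 0.17271829]), [55.77775192260742, 127.61068725585938], 4.9020256996154785, np.float64(0.08222253018700998))
top (397, array([0.55133215, 0.17363181]), [58.627532958984375, 157.3256378173828], 3.9539284706115723, np.float64(0.0466388683133558))
0.6151750894621768 [ 1.79823335e+02 -3.23173643e-02  7.48939880e+00]
(21449, array([0.55028345, 0.01223018]), [66.92407989501953, 76.22008514404297], -81.9304084777832, np.float64(0.2559697811894193)) [0.55076267 0.00602848 0.2203319 ]
t=6.65 to 0.555 -0.186 0.220 8: 0.0031 -0.0006 -0.0089 -21.1 191.2 0.9  dist 192
t=6.65 to 0.555 -0.186 0.030 8: 0.0031 -0.0006 -0.0089 -21.2 190.6 190.9  dist 271
```

```bash
python3 -m pendant '0 0 0 -2 15 0 0; 0 0 0 -5 40 0 0; 0 0 0 -9 75 0 0; 0 0 0 -13 110 0 0; 0 0 0 -17 145 0 0; 0 0 0 -21 173 10 0; 0 0 0 -23 190 30 0; 0 0 0 -23.6 198 65 0; 0 0 0 -23.6 198 100 0; 0 0 0 -23.6 198 135 0; 0 0 0 -23.6 198 160 0; 0 0 0 -23.6 198 170 0'
python3 -m pendant '0 0 0 0 0 0 0; 0 0 0 0 0 0 0'
python3 - <<'E'
from h import *
from station import bot
p=wrist();s=bot.read_state()
print(plate2(p,'white'),plate(p,'white'),s['contact_force'])
print(module(p,s['tcp_pos'][2]+.035,s['tcp_pos'][:2],r=.06))
rows(.5548,-.1863,.013,8);rows(.5548,-.1863,.011,8)
E
```

```text
clock: 7.85
tcp_pos: [0.5532, -0.1854, 0.0469]
eef_rot: [-179.9, 0.2, 8.1]
contact_force: [-0.4, 0.6, -1.7]
finger_gap: 0.623
grasp_force: 63.1
clock: 8.05
tcp_pos: [0.5558, -0.1863, 0.0509]
eef_rot: [180.0, -0.1, 8.0]
contact_force: [0.3, 0.6, -0.4]
finger_gap: 0.613
grasp_force: 63.2
[(0.89, array([ 554.1, -185.9]), 188.6, 83.3, 8.0)] (np.float64(0.0046449832984356565), array([ 0.54988241, -0.18925742]), np.float64(6.220175845420881), np.float64(0.17864498329843564)) [-0.39394361 -0.97448719 -1.12895679]
(21488, array([ 0.55542554, -0.18617957]), [67.07334899902344, 76.95171356201172], -81.83286190032959, np.float64(0.08607981972940318))
t=8.15 to 0.555 -0.186 0.013 8: 0.0014 -0.0030 0.0005 -1.3 -0.5 38.3  dist 38
t=8.15 to 0.555 -0.186 0.011 8: 0.0014 -0.0030 0.0005 -1.3 -0.5 40.3  dist 40
```

```bash
python3 -m pendant '0 0 0 -1 0 8 0; 0 0 0 -1 0 20 0; 0 0 0 -1 0 30 0; 0 0 0 -1 0 35 0; 0 0 0 -1 0 38 0; 0 0 0 -1 0 39 0; 0 0 0 -1 0 39.5 0; 0 0 0 -1 0 39.5 0'
python3 -c "
from station import bot
s=bot.read_state();print(s['tcp_pos'],s['contact_force'])"
```

```text
clock: 8.95
tcp_pos: [0.5526, -0.1862, 0.011]
eef_rot: [-180.0, 0.1, 8.0]
contact_force: [-11.3, 3.3, 15.9]
finger_gap: 0.614
grasp_force: 66.4
[ 0.552628   -0.18624499  0.01095125] [-11.27571399   3.25095575  15.93657816]
```

```bash
python3 -m pendant '0 0 0 0 0 -2 0; 0 0 0 0 0 -3 0; 0 0 0 0 0 -3 0; 0 0 0 0 0 -3 0; 0 0 0 0 0 -3 0; 0 0 0 0 0 -2 0; 0 0 0 0 0 -1 0; 0 0 0 0 0 -0.5 0; 0 0 0 0 0 -0.5 0; 0 0 0 0 0 -0.5 0'
python3 -m pendant '0 0 0 0 0 0 0.65; 0 0 0 0 0 0 0.75; 0 0 0 0 0 0 0.9; 0 0 0 0 0 0 1; 0 0 0 0 0 0 1; 0 0 0 0 0 -5 1; 0 0 0 0 0 -20 1; 0 0 0 0 0 -50 1; 0 0 0 0 0 -90 1; 0 0 0 0 0 -130 1; 0 0 0 0 0 -170 1; 0 0 0 0 0 -190 1'
python3 -m pendant '0 0 0 0 0 0 1; 0 0 0 0 0 0 1'
python3 - <<'E'
from h import *
from station import bot
p=wrist("w4");s=bot.read_state()
print(plate2(p,'white'),plate(p,'white'))
print(module(p,.046,(.5548,-.1863),r=.07))
t=bot.get_image("top");print(plate(t,'white'),module(t,.046,(.5548,-.1863),r=.07))
rows(.5532,.1752,.22,7.5)
E
```

```text
clock: 9.95
tcp_pos: [0.5537, -0.1865, 0.0111]
eef_rot: [180.0, -0.0, 8.0]
contact_force: [-3.2, 1.6, 7.4]
finger_gap: 0.614
grasp_force: 64.8
clock: 11.15
tcp_pos: [0.5552, -0.1866, 0.2062]
eef_rot: [179.8, -0.4, 8.0]
contact_force: [0.7, -0.1, -0.9]
finger_gap: 0.996
grasp_force: 0.0
clock: 11.35
tcp_pos: [0.5538, -0.1865, 0.2014]
eef_rot: [180.0, -0.1, 8.0]
contact_force: [0.4, 0.4, 0.2]
finger_gap: 1.002
grasp_force: 0.0
[] (np.float64(0.004760017581194126), array([ 0.56060531, -0.27605775]), np.float64(87.33277673318929), np.float64(0.17876001758119411))
(4836, array([ 0.55358521, -0.18612604]), [56.03951644897461, 65.9948959350586], 7.889978408813477, np.float64(0.04634335146576511))
(np.float64(0.0033755991404730012), array([ 0.5533658 , -0.16937297]), np.float64(16.91361093338538), np.float64(0.177375599140473)) (1017, array([ 0.55449994, -0.18685785]), [56.9858283996582, 66.68128967285156], 7.9455037117004395, np.float64(0.04651368777509822))
t=11.50 to 0.553 0.175 0.220 7.5: -0.0010 0.0019 0.0090 50.8 -357.9 -20.6  dist 362
```

View pics/w4.png

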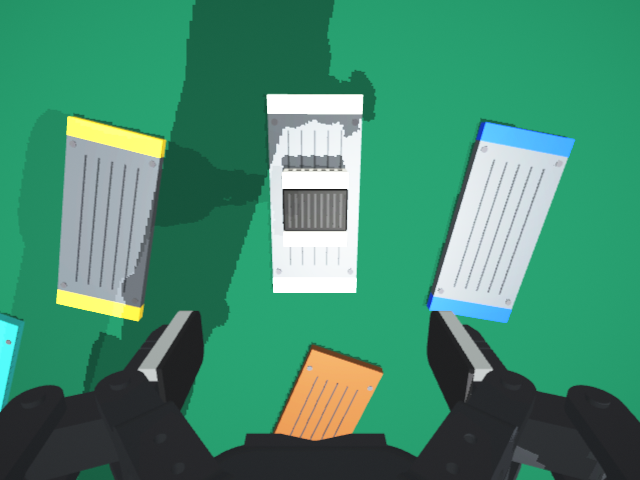

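```bash
python3 -m pendant '0 0 0 3 -20 0 1; 0 0 0 9 -60 0 1; 0 0 0 15 -105 0 1; 0 0 0 21 -150 0 1; 0 0 0 28 -195 0 1; 0 0 0 34 -240 0 1; 0 0 0 40 -285 0 1; 0 0 0.009 46 -325 0 1; 0 0 0.009 50 -348 0 1; 0 0 0.009 51 -358 10 1; 0 0 0.009 51 -358 30 1; 0 0 0.009 51 -358 40 1'
python3 -m pendant '0 0 0 0 0 0 1; 0 0 0 0 0 0 1'
python3 - <<'E'
from h import *
from station import bot
p=wrist();s=bot.read_state();print(s['tcp_pos'],s['eef_rot'])
for t in(.118,.082,.046):print(module(p,t,(.551,.174)))
rows(.553,.1754,.083,7.6)
E
```

```text
clock: 12.7
tcp_pos: [0.5531, 0.1736, 0.1572]
eef_rot: [179.9, 0.2, 7.5]
contact_force: [-0.9, -0.9, -0.5]
finger_gap: 1.002
grasp_force: 0.0
clock: 12.9
tcp_pos: [0.5543, 0.1738, 0.1601]
eef_rot: [180.0, 0.0, 7.4]
contact_force: [0.5, 0.1, -1.0]
finger_gap: 1.0
grasp_force: 0.0
[0.55462848 0.17429328 0.16070109] [ 1.79996057e+02 -2.89200629e-02  7.41619319e+00]
(14757, array([0.55314325, 0.17544275]), [56.05970764160156, 96.34152221679688], 7.525946140289307, np.float64(0.11838112472389103))
(2037, array([0.60641223, 0.18005597]), [14.606658935546875, 55.64037322998047], -83.64202356338501, np.float64(0.08230736154976281))
(1787, array([0.62063849, 0.18061783]), [16.16004180908203, 56.131858825683594], -84.25526809692383, np.float64(0.04635558561177061))
t=12.95 to 0.553 0.175 0.083 7.6: 0.0001 -0.0005 -0.0032 -1.5 -1.3 77.7  dist 78
```

```bash
python3 -m pendant '0 0 -0.003 -1 -1 10 1; 0 0 -0.003 -1.5 -1.3 30 1; 0 0 -0.003 -1.5 -1.3 50 1; 0 0 -0.003 -1.5 -1.3 65 1; 0 0 -0.003 -1.5 -1.3 74 1; 0 0 -0.003 -1.5 -1.3 77 1; 0 0 -0.003 -1.5 -1.3 77 1; 0 0 -0.003 -1.5 -1.3 77 0.8; 0 0 -0.003 -1.5 -1.3 77 0.7; 0 0 -0.003 -1.5 -1.3 77 0.5; 0 0 -0.003 -1.5 -1.3 77 0.3; 0 0 -0.003 -1.5 -1.3 77 0'
python3 -m pendant '0 0 0 0 0 0 0; 0 0 0 0 0 0 0; 0 0 0 0 0 0 0; 0 0 0 0 0 0 0'
python3 - <<'E'
from h import *
rows(.5025,.364,.15,-.3)
E
```

```text
clock: 14.15
tcp_pos: [0.5533, 0.176, 0.085]
eef_rot: [180.0, -0.1, 7.6]
contact_force: [-3.4, -2.7, 8.0]
finger_gap: 0.595
grasp_force: 60.6
clock: 14.55
tcp_pos: [0.5532, 0.176, 0.085]
eef_rot: [180.0, -0.1, 7.6]
contact_force: [-3.6, -2.8, 9.8]
finger_gap: 0.59
grasp_force: 60.6
t=14.55 to 0.502 0.364 0.150 -0.3: 0.0004 -0.0021 0.1386 -25.2 -193.0 -65.2  dist 205
```

```bash
python3 -m pendant '0 0 0 0 0 -2 0; 0 0 0 0 0 -6 0; 0 0 0 0 0 -15 0; 0 0 0 0 0 -30 0; 0 0 0 0 0 -48 0; 0 0 0 -1 -10 -60 0; 0 0 0.02 -5 -35 -65 0; 0 0 0.05 -10 -70 -65 0; 0 0 0.08 -14 -105 -65 0; 0 0 0.11 -18 -140 -65 0; 0 0 0.139 -22 -170 -65 0; 0 0 0.139 -25 -186 -65 0'
python3 -m pendant '0 0 0 0 -4 0 0; 0 0 0 0 -7 0 0; 0 0 0 0 -7 0 0; 0 0 0 0 -7 0 0'
python3 - <<'E'
from h import *
from station import bot
p=wrist("w5");s=bot.read_state();print(s['tcp_pos'],s['eef_rot'],s['contact_force'])
print(plate(p,'red'),plate2(p,'red'))
print(module(p,s['tcp_pos'][2]+.033,s['tcp_pos'][:2],r=.06))
t=bot.get_image("top")
for z in(.082,.046):print('top',module(t,z,(.551,.174),r=.1))
rows(.5025,.364,.013,-.3)
E
```

```text
clock: 15.75
tcp_pos: [0.5005, 0.3615, 0.1488]
eef_rot: [-179.9, 0.0, -0.1]
contact_force: [0.7, 0.3, -0.3]
finger_gap: -0.003
grasp_force: 0.0
clock: 16.15
tcp_pos: [0.504, 0.3625, 0.1482]
eef_rot: [180.0, -0.0, -0.4]
contact_force: [0.4, 0.4, -1.3]
finger_gap: 0.001
grasp_force: 0.0
[0.5039627  0.36262055 0.14825192] [ 1.79965096e+02 -1.90911607e-02 -4.26522730e-01] [-0.51275409 -0.08108181 -0.228243  ]
(np.float64(0.004242420453483026), array([0.50198333, 0.38312464]), np.float64(-11.811605642973323), np.float64(0.178242420453483)) [(0.56, array([502.1, 366.1]), 188.4, 83.3, -0.4)]
(341, array([0.51300256, 0.3625452 ]), [5.523770809173584, 25.215024948120117], 89.9363784790039, np.float64(0.18493288491208404))
top (826, array([0.55163745, 0.17094623]), [56.041988372802734, 127.35895538330078], 4.797973155975342, np.float64(0.0826283927102286))
top (382, array([0.55188025, 0.17275606]), [60.004188537597656, 158.0689697265625], 4.054502010345459, np.float64(0.04646934791695764))
t=16.30 to 0.502 0.364 0.013 -0.3: 0.0003 -0.0003 -0.0015 -1.2 -0.9 135.3  dist 135
```

View pics/w5.png

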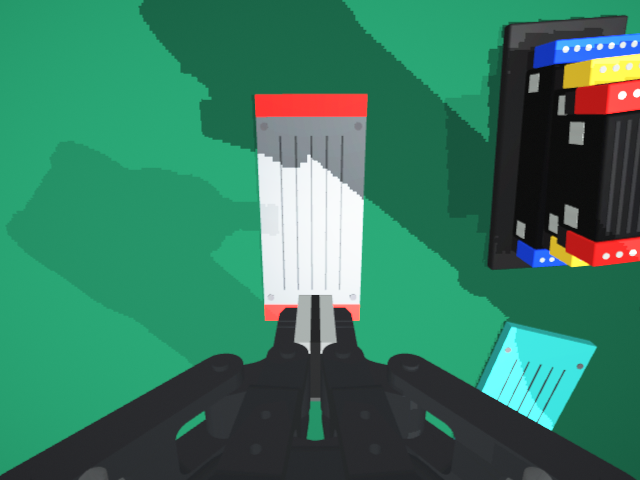

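```bash
python3 -m pendant '0 0 0 2 20 -5 0.3; 0 0 0 6 50 -15 0.6; 0 0 -0.03 12 80 -25 1; 0 0 -0.06 20 110 -30 1; 0 0 -0.1 27 135 -30 1; 0 0 -0.13 33 160 -30 1; 0 0 -0.13 39 178 -30 1; 0 0 -0.13 40 188 -30 1; 0 0 -0.13 40 188 -30 1; 0 0 -0.13 40 188 -30 1'
python3 - <<'E'
from h import *
from station import bot
p=wrist("w6");s=bot.read_state();print(s['tcp_pos'],s['eef_rot'],s['contact_force'])
for t in(.118,.082,.046):print(module(p,t,(.551,.174)))
t=bot.get_image("side");cv2.imwrite("pics/s1.png",cv2.resize(t["color"][120:240,200:360,::-1],None,fx=4,fy=4,interpolation=cv2.INTER_CUBIC))
E
```

```text
clock: 17.3
tcp_pos: [0.5416, 0.177, 0.1784]
eef_rot: [-180.0, -0.0, 7.2]
contact_force: [-0.4, 0.1, -0.3]
finger_gap: 0.999
grasp_force: 0.0
[0.54144406 0.1775007  0.17835874] [-1.79952481e+02 -1.89108689e-03  7.24549155e+00] [ 0.44612574  0.43080649 -0.44543168]
(13375, array([0.55110541, 0.18622379]), [56.187374114990234, 96.28292083740234], 7.170953273773193, np.float64(0.11838923659004692))
(3881, array([0.55060504, 0.17294693]), [56.103797912597656, 126.30683898925781], 5.723894119262695, np.float64(0.08236363177973602))
(1572, array([0.62097992, 0.18044002]), [15.739291191101074, 56.15482711791992], -84.59016036987305, np.float64(0.04633513550198516))
```

View pics/w6.png

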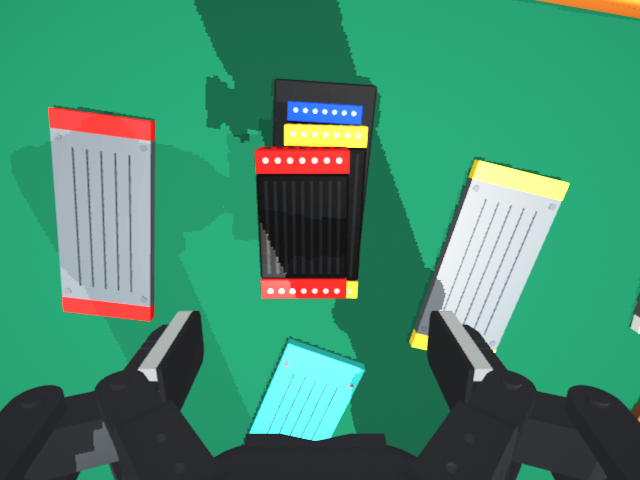

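```bash
python3 -c "
from h import *
rows(.5511,.1862,.081,7.2)"
```

```text
t=17.40 to 0.551 0.186 0.081 7.2: -0.0007 -0.0001 0.0013 10.7 -7.2 97.4  dist 98
```

View pics/s1.png

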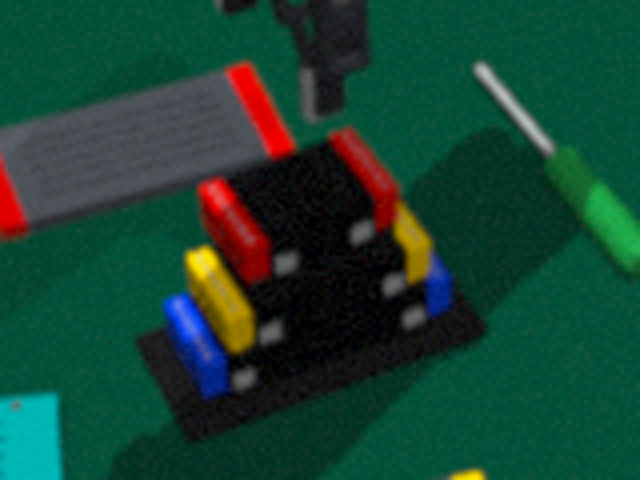

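```bash
python3 -m pendant '0 0 0 5 -3 10 1; 0 0 0.001 11 -7 30 1; 0 0 0.001 11 -7 55 1; 0 0 0.001 11 -7 75 1; 0 0 0.001 11 -7 90 1; 0 0 0.001 11 -7 96 1; 0 0 0.001 11 -7 97 1; 0 0 0.001 11 -7 97 1; 0 0 0.001 11 -7 97 1'
python3 -c "
from h import *
p=wrist('w7');print(module(p,.118,(.551,.185)));rows(.5511,.1862,.081,7.2)"
```

```text
clock: 18.3
tcp_pos: [0.5527, 0.1847, 0.0823]
eef_rot: [-180.0, -0.1, 7.1]
contact_force: [-0.5, -0.7, 0.6]
finger_gap: 0.997
grasp_force: 0.0
(30973, array([0.55104498, 0.18629092]), [56.51811981201172, 97.21756744384766], 7.376229763031006, np.float64(0.11834933067676146))
t=18.35 to 0.551 0.186 0.081 7.2: -0.0003 -0.0018 -0.0019 -1.4 -1.8 1.3  dist 3
```

View pics/w7.png

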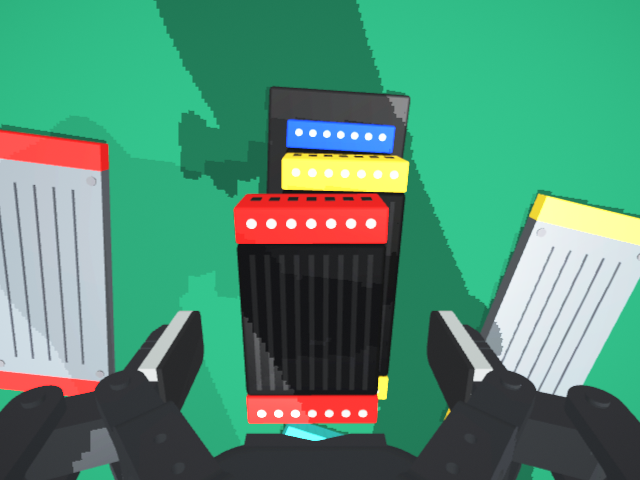

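```bash
python3 -m pendant '0 0 -0.002 -1 -1 1 1; 0 0 -0.002 -1.4 -1.8 1.3 1; 0 0 -0.002 -1.4 -1.8 1.3 1; 0 0 -0.002 -1.4 -1.8 1.3 0.8; 0 0 -0.002 -1.4 -1.8 1.3 0.7; 0 0 -0.002 -1.4 -1.8 1.3 0.55; 0 0 -0.002 -1.4 -1.8 1.3 0.4; 0 0 -0.002 -1.4 -1.8 1.3 0.2; 0 0 -0.002 -1.4 -1.8 1.3 0; 0 0 -0.002 -1.4 -1.8 1.3 0; 0 0 -0.002 -1.4 -1.8 1.3 0'
python3 -m pendant '0 0 0 0 0 -1 0; 0 0 0 0 0 -2 0; 0 0 0 0 0 -3 0; 0 0 0 0 0 -5 0; 0 0 0 0 0 -5 0'
```

```text
clock: 19.45
tcp_pos: [0.5507, 0.1861, 0.0806]
eef_rot: [-180.0, -0.0, 7.2]
contact_force: [-1.9, -0.6, 5.4]
finger_gap: 0.626
grasp_force: 63.2
clock: 19.95
tcp_pos: [0.5505, 0.186, 0.0851]
eef_rot: [-180.0, -0.0, 7.2]
contact_force: [0.2, 0.2, -1.6]
finger_gap: 0.625
grasp_force: 63.2
```

```bash
python3 -m pendant '0 0 0 0 0 -8 0; 0 0 0 0 0 -20 0; 0 0 0 0 0 -38 0; 0 0 0 -1 -10 -52 0; 0 0 0.02 -5 -35 -60 0; 0 0 0.05 -10 -70 -60 0; 0 0 0.08 -14 -105 -60 0; 0 0 0.11 -18 -140 -60 0; 0 0 0.131 -23 -165 -55 0; 0 0 0.131 -25 -178 -35 0; 0 0 0.131 -25 -182.6 -10 0; 0 0 0.131 -25 -182.6 20 0'
python3 -m pendant '0 0 0 0 0 12 0; 0 0 0 0 0 16 0; 0 0 0 0 0 16 0; 0 0 0 0 0 16 0; 0 0 0 0 0 16 0'
python3 - <<'E'
from h import *
from station import bot
p=wrist();s=bot.read_state();print(s['tcp_pos'],s['eef_rot'],s['contact_force'],s['finger_gap'])
print(module(p,s['tcp_pos'][2]+.037,s['tcp_pos'][:2],r=.07))
t=bot.get_image("top")
for z in(.082,.046):print('top',module(t,z,(.551,.174),r=.1))
rows(.5025,.364,.0095,-.3)
E
```

```text
clock: 21.15
tcp_pos: [0.5022, 0.3672, 0.0662]
eef_rot: [-179.8, -0.1, -0.1]
contact_force: [0.8, -0.3, -2.1]
finger_gap: 0.63
grasp_force: 63.4
clock: 21.65
tcp_pos: [0.5035, 0.3646, 0.0506]
eef_rot: [-179.9, -0.1, -0.3]
contact_force: [0.3, 0.2, -2.3]
finger_gap: 0.632
grasp_force: 63.7
[0.5034251  0.36440955 0.05034652] [-1.79929826e+02 -1.02892174e-01 -3.15775896e-01] [ 0.37555765 -0.41702056 -1.70086879] 0.6221295921613439
(32273, array([0.50417212, 0.36494418]), [79.1935806274414, 96.97486114501953], 0.09183882176876068, np.float64(0.08823889281986969))
top (2066, array([0.55161816, 0.17145432]), [56.52293395996094, 127.15927124023438], 5.692696571350098, np.float64(0.08275939368828161))
top (375, array([0.55128564, 0.17261169]), [60.293373107910156, 156.9238739013672], 3.64311146736145, np.float64(0.046672450329326556))
t=21.75 to 0.502 0.364 0.009 -0.3: -0.0010 -0.0015 -0.0002 -0.8 0.3 40.6  dist 41
```

```bash
python3 -m pendant '0 0 0 -1 0.3 8 0; 0 0 0 -1.6 0.4 20 0; 0 0 0 -1.6 0.4 30 0; 0 0 0 -1.6 0.4 36 0; 0 0 0 -1.6 0.4 36 0; 0 0 0 -1.6 0.4 36 0; 0 0 0 -1.6 0.4 38 0; 0 0 0 -1.6 0.4 40 0; 0 0 0 -1.6 0.4 41 0; 0 0 0 -1.6 0.4 41.3 0; 0 0 0 -1.6 0.4 41.3 0'
python3 -m pendant '0 0 0 0 0 0 0.65; 0 0 0 0 0 0 0.75; 0 0 0 0 0 0 0.9; 0 0 0 0 0 0 1; 0 0 0 0 0 0 1; 0 0 0 0 0 -5 1; 0 0 0 0 0 -20 1; 0 0 0 0 0 -50 1; 0 0 0 0 0 -90 1; 0 0 0 0 0 -125 1; 0 0 0 0 0 -140 1; 0 0 0 0 0 -140 1'
python3 - <<'E'
from h import *
from station import bot
p=wrist()
print(plate2(p,'red'),plate(p,'red'))
print(module(p,.046,(.5025,.364),r=.07))
t=bot.get_image("top");print(module(t,.046,(.5025,.364),r=.07))
rows(.5508,.1733,.15,5.6)
E
```

```text
clock: 22.85
tcp_pos: [0.5014, 0.3638, 0.0086]
eef_rot: [-180.0, -0.1, -0.3]
contact_force: [-2.2, -1.6, 4.8]
finger_gap: 0.628
grasp_force: 64.5
clock: 24.05
tcp_pos: [0.5023, 0.365, 0.1517]
eef_rot: [-179.8, -0.3, -0.3]
contact_force: [-0.5, -0.2, -0.5]
finger_gap: 1.005
grasp_force: 0.0
[(0.8, array([501.9, 365.7]), 189.5, 83.5, -0.6)] None
(9415, array([0.50211755, 0.36405209]), [56.137245178222656, 96.09326171875], -0.30178070068359375, np.float64(0.04638279934128244))
(733, array([0.50552945, 0.36193393]), [57.07147216796875, 91.20984649658203], -0.01416015625, np.float64(0.04665070929639756))
t=24.20 to 0.551 0.173 0.150 5.6: 0.0011 0.0014 -0.1029 51.2 189.4 -3.3  dist 196
```

```bash
python3 -m pendant '0 0 -0.01 4 15 0 1; 0 0 -0.03 13 45 0 1; 0 0 -0.05 23 85 0 1; 0 0 -0.07 33 125 0 1; 0 0 -0.1 42 160 0 1; 0 0 -0.103 49 182 0 1; 0 0 -0.103 51 189 10 1; 0 0 -0.103 51 189 25 1; 0 0 -0.103 51 189 30 1; 0 0 -0.103 51 189 30 1; 0 0 -0.103 51 189 30 1'
python3 - <<'E'
from h import *
p=wrist()
for t in(.082,.046):print(module(p,t,(.551,.174)))
rows(.5506,.1729,.0448,5.6)
E
```

```text
clock: 25.3
tcp_pos: [0.5504, 0.1761, 0.1174]
eef_rot: [-180.0, 0.0, 5.8]
contact_force: [0.4, -0.3, -0.3]
finger_gap: 1.001
grasp_force: 0.0
(20540, array([0.55060046, 0.17303226]), [56.26539993286133, 126.52527618408203], 5.569700717926025, np.float64(0.08238705942417386))
(2521, array([0.55072363, 0.17587811]), [55.497100830078125, 155.37408447265625], 3.472311019897461, np.float64(0.046296286871812954))
t=25.35 to 0.551 0.173 0.045 5.6: -0.0007 -0.0002 0.0023 -0.5 3.0 73.0  dist 73
```

```bash
python3 -m pendant '0 0 0.002 0 2 10 1; 0 0 0.002 0 3 30 1; 0 0 0.002 0 3 50 1; 0 0 0.002 0 3 66 1; 0 0 0.002 0 3 72 1; 0 0 0.002 0 3 73 1; 0 0 0.002 0 3 73 1; 0 0 0.002 0 3 73 1'
python3 -c "
from h import *
rows(.5506,.1730,.0448,5.6)"
```

```text
clock: 26.15
tcp_pos: [0.5521, 0.1717, 0.0456]
eef_rot: [-180.0, -0.1, 5.5]
contact_force: [-0.2, -0.2, 0.1]
finger_gap: 0.999
grasp_force: 0.0
t=26.15 to 0.551 0.173 0.045 5.6: -0.0004 -0.0017 -0.0019 -1.4 -1.5 0.8  dist 2
```

```bash
python3 -m pendant '0 0 -0.001 -1 -1 0.8 1; 0 0 -0.001 -1 -1 0.8 1; 0 0 -0.001 -1 -1 0.8 0.8; 0 0 -0.001 -1 -1 0.8 0.7; 0 0 -0.001 -1 -1 0.8 0.55; 0 0 -0.001 -1 -1 0.8 0.4; 0 0 -0.001 -1 -1 0.8 0.2; 0 0 -0.001 -1 -1 0.8 0; 0 0 -0.001 -1 -1 0.8 0; 0 0 -0.001 -1 -1 0.8 0'
python3 -m pendant '0 0 0 0 0 -1 0; 0 0 0 0 0 -2 0; 0 0 0 0 0 -3 0; 0 0 0 0 0 -5 0; 0 0 0 0 0 -5 0'
python3 -c "
from h import *
rows(.5006,.011,.07,-6.4)"
```

```text
clock: 27.15
tcp_pos: [0.5506, 0.1727, 0.0446]
eef_rot: [-180.0, -0.0, 5.6]
contact_force: [-1.6, 1.8, 5.6]
finger_gap: 0.625
grasp_force: 62.4
clock: 27.65
tcp_pos: [0.5504, 0.1722, 0.049]
eef_rot: [-180.0, -0.0, 5.5]
contact_force: [1.1, -0.6, -4.1]
finger_gap: 0.627
grasp_force: 63.4
t=27.65 to 0.501 0.011 0.070 -6.4: -0.0001 -0.0001 0.2084 -65.2 155.7 -21.1  dist 170
```

```bash
python3 -m pendant '0 0 0 0 0 -8 0; 0 0 0 0 0 -20 0; 0 0 0 0 0 -36 0; 0 0 0 -3 8 -50 0; 0 0 0.03 -12 28 -60 0; 0 0 0.08 -25 58 -60 0; 0 0 0.12 -38 90 -60 0; 0 0 0.16 -51 120 -55 0; 0 0 0.2 -60 143 -42 0; 0 0 0.208 -65 155 -25 0; 0 0 0.208 -65 155.7 -10 0; 0 0 0.208 -65 155.7 -3 0'
python3 -m pendant '0 0 0 0 0 0 0; 0 0 0 0 0 0 0; 0 0 0 0 0 0 0; 0 0 0 0 0 0 0'
python3 - <<'E'
from h import *
from station import bot
p=wrist();s=bot.read_state();print(s['tcp_pos'],s['eef_rot'],s['contact_force'],s['finger_gap'])
print(module(p,s['tcp_pos'][2]+.0375,s['tcp_pos'][:2],r=.085))
t=bot.get_image("top")
print('top',module(t,.046,(.551,.174),r=.1))
rows(.5006,.0108,.0095,-6.4)
E
```

```text
clock: 28.85
tcp_pos: [0.5, 0.0097, 0.0516]
eef_rot: [180.0, 0.0, -6.5]
contact_force: [0.5, 0.0, -2.7]
finger_gap: 0.626
grasp_force: 63.8
clock: 29.25
tcp_pos: [0.5013, 0.0113, 0.0526]
eef_rot: [-180.0, -0.1, -6.3]
contact_force: [0.3, -0.3, -3.0]
finger_gap: 0.626
grasp_force: 63.8
[0.50119047 0.0112398  0.05244612] [-1.79989250e+02 -6.26568567e-02 -6.34125884e+00] [-0.51969817  0.12250814 -3.33467205] 0.626529746413423
(40514, array([0.50486957, 0.01139271]), [79.44783782958984, 120.02364349365234], -6.365745544433594, np.float64(0.0903824296867157))
top (2380, array([0.55111884, 0.17438373]), [56.547332763671875, 156.63040161132812], 3.8996987342834473, np.float64(0.04679769887385565))
t=29.35 to 0.501 0.011 0.009 -6.4: -0.0001 -0.0008 0.0009 -0.4 0.4 42.8  dist 43
```

```bash
python3 -m pendant '0 0 0 -0.8 0.4 8 0; 0 0 0 -0.8 0.4 20 0; 0 0 0 -0.8 0.4 32 0; 0 0 0 -0.8 0.4 38 0; 0 0 0 -0.8 0.4 38 0; 0 0 0 -0.8 0.4 38 0; 0 0 0 -0.8 0.4 40 0; 0 0 0 -0.8 0.4 42 0; 0 0 0 -0.8 0.4 43 0; 0 0 0 -0.8 0.4 43.5 0; 0 0 0 -0.8 0.4 43.5 0'
python3 -m pendant '0 0 0 0 0 0 0.65; 0 0 0 0 0 0 0.75; 0 0 0 0 0 0 0.9; 0 0 0 0 0 0 1; 0 0 0 0 0 0 1; 0 0 0 0 0 -5 1; 0 0 0 0 0 -20 1; 0 0 0 0 0 -50 1; 0 0 0 0 0 -90 1; 0 0 0 0 0 -125 1; 0 0 0 0 0 -140 1; 0 0 0 0 0 -140 1'
python3 - <<'E'
from h import *
from station import bot
p=wrist()
print(plate2(p,'yellow'),plate(p,'yellow'))
print(module(p,.046,(.5006,.0108),r=.085))
print('blue',module(p,.046,(.551,.175),r=.1))
rows(.5507,.1757,.15,3.6)
E
```

```text
clock: 30.45
tcp_pos: [0.4999, 0.0107, 0.0086]
eef_rot: [180.0, -0.0, -6.4]
contact_force: [-1.8, 0.7, 0.1]
finger_gap: 0.627
grasp_force: 64.2
clock: 31.65
tcp_pos: [0.5017, 0.0109, 0.1515]
eef_rot: [-180.0, -0.3, -6.4]
contact_force: [0.9, -0.4, -0.2]
finger_gap: 0.999
grasp_force: 0.0
[(0.95, array([500.5,  10.9]), 187.4, 82.9, -6.3), (0.87, array([ 293.4, -221.9]), 191.9, 90.3, -13.2), (0.57, array([340.3, 131. ]), 142.8, 71.9, 15.8)] (np.float64(0.00019667041269399999), array([0.50021858, 0.01813579]), np.float64(-4.957951068133297), np.float64(0.174196670412694))
(12311, array([0.5003981 , 0.01103096]), [56.11220169067383, 126.13023376464844], -6.33160400390625, np.float64(0.046397898488831635))
blue (17696, array([0.55062115, 0.17551302]), [57.808380126953125, 156.30296325683594], 3.613715171813965, np.float64(0.046275294224162114))
t=31.75 to 0.551 0.176 0.150 3.6: 0.0001 -0.0003 -0.1740 32.3 -169.7 -1.8  dist 173
```

```bash
python3 -m pendant '0 0 -0.02 3 -15 0 1; 0 0 -0.05 9 -45 0 1; 0 0 -0.08 16 -85 0 1; 0 0 -0.12 23 -120 0 1; 0 0 -0.16 28 -148 0 1; 0 0 -0.174 31 -163 10 1; 0 0 -0.174 32 -169.5 30 1; 0 0 -0.174 32 -169.5 50 1; 0 0 -0.174 32 -169.5 60 1; 0 0 -0.174 32 -169.5 60 1; 0 0 -0.174 32 -169.5 60 1'
python3 - <<'E'
from h import *
p=wrist()
print(module(p,.046,(.551,.174)))
rows(.5507,.1757,.0092,3.6)
E
```

```text
clock: 32.85
tcp_pos: [0.5505, 0.1753, 0.0884]
eef_rot: [180.0, 0.0, 3.6]
contact_force: [-0.7, 0.4, 1.2]
finger_gap: 1.001
grasp_force: 0.0
(24094, array([0.55040973, 0.17575867]), [56.24838638305664, 155.92018127441406], 3.7139856815338135, np.float64(0.04638125549030939))
t=32.90 to 0.551 0.176 0.009 3.6: -0.0003 -0.0010 -0.0005 -0.3 -0.2 79.8  dist 80
```

```bash
python3 -m pendant '0 0 -0.001 0 0 10 1; 0 0 -0.001 0 0 30 1; 0 0 -0.001 0 0 52 1; 0 0 -0.001 0 0 70 1; 0 0 -0.001 0 0 78 1; 0 0 -0.001 0 0 79.5 1; 0 0 -0.001 0 0 79.5 1; 0 0 -0.001 0 0 79.5 1'
python3 -c "
from h import *
rows(.5506,.1758,.009,3.6)"
```

```text
clock: 33.7
tcp_pos: [0.5513, 0.1759, 0.01]
eef_rot: [-180.0, -0.1, 3.7]
contact_force: [0.3, 0.0, 0.0]
finger_gap: 1.0
grasp_force: 0.0
t=33.70 to 0.551 0.176 0.009 3.6: -0.0005 -0.0019 0.0010 -0.7 0.1 1.0  dist 1
```

```bash
python3 -m pendant '0 0 0 0 0 0.8 1; 0 0 0 0 0 0.8 1; 0 0 0 0 0 0.8 0.8; 0 0 0 0 0 0.8 0.7; 0 0 0 0 0 0.8 0.55; 0 0 0 0 0 0.8 0.4; 0 0 0 0 0 0.8 0.2; 0 0 0 0 0 0.8 0; 0 0 0 0 0 0.8 0; 0 0 0 0 0 0.8 0'
python3 -m pendant '0 0 0 0 0 -1 0; 0 0 0 0 0 -2 0; 0 0 0 0 0 -3 0; 0 0 0 0 0 -5 0; 0 0 0 0 0 -5 0'
python3 -c "
from h import *
rows(.5506,.1758,.13,3.6);rows(.552,-.1,.13,0);rows(.55,-.3642,.13,-1.9)"
```

```text
clock: 34.7
tcp_pos: [0.5506, 0.1755, 0.0088]
eef_rot: [180.0, -0.0, 3.7]
contact_force: [-2.8, -1.8, 6.3]
finger_gap: 0.628
grasp_force: 62.2
clock: 35.2
tcp_pos: [0.5505, 0.1757, 0.0131]
eef_rot: [-180.0, -0.0, 3.7]
contact_force: [0.9, -0.1, -4.4]
finger_gap: 0.628
grasp_force: 63.6
t=35.20 to 0.551 0.176 0.130 3.6: -0.0002 -0.0000 0.0011 0.2 -0.2 -116.9  dist 117
t=35.20 to 0.552 -0.100 0.130 0: -0.0002 -0.0000 0.0639 -16.1 275.2 -116.9  dist 299
t=35.20 to 0.550 -0.364 0.130 -1.9: -0.0002 0.0000 0.0971 -34.9 538.7 -117.0  dist 552
```

```bash
python3 -m pendant '0 0 0 0 0 -8 0; 0 0 0 0 0 -22 0; 0 0 0 0 0 -45 0; 0 0 0 0 0 -75 0; 0 0 0 -1 10 -102 0; 0 0 0.005 -3 35 -117 0; 0 0 0.01 -5 70 -117 0; 0 0 0.02 -8 110 -117 0; 0 0 0.03 -10 150 -117 0; 0 0 0.04 -13 190 -117 0; 0 0 0.05 -15 230 -117 0; 0 0 0.055 -17 265 -117 0'
python3 -m pendant '0 0 0.005 -2 35 0 0; 0 0 0.01 -4 75 0 0; 0 0 0.02 -6 115 0 0; 0 0 0.025 -8 155 0 0; 0 0 0.03 -10 195 0 0; 0 0 0.036 -12 230 0 0; 0 0 0.042 -13 255 5 0; 0 0 0.042 -14 268 20 0; 0 0 0.042 -14 273 42 0; 0 0 0.042 -14 273 60 0; 0 0 0.042 -14 273 75 0; 0 0 0.042 -14 273 80 0'
python3 -m pendant '0 0 0 0 0 0 0; 0 0 0 0 0 0 0; 0 0 0 0 0 0 0; 0 0 0 0 0 0 0'
python3 - <<'E'
from h import *
from station import bot
p=wrist();s=bot.read_state();print(s['tcp_pos'],s['eef_rot'],s['contact_force'],s['finger_gap'])
print(plate2(p,'blue'),module(p,s['tcp_pos'][2]+.0375,s['tcp_pos'][:2],r=.1))
rows(.5500,-.3643,.009,-1.9)
E
```

```text
clock: 36.4
tcp_pos: [0.5505, -0.0923, 0.1316]
eef_rot: [180.0, -0.1, 0.4]
contact_force: [-0.1, 0.0, -4.7]
finger_gap: 0.625
grasp_force: 64.1
clock: 37.6
tcp_pos: [0.5381, -0.3612, 0.0478]
eef_rot: [-179.9, 0.1, -1.8]
contact_force: [-0.0, 0.9, -4.6]
finger_gap: 0.627
grasp_force: 64.1
clock: 38.0
tcp_pos: [0.5394, -0.3633, 0.0511]
eef_rot: [180.0, -0.1, -1.9]
contact_force: [0.4, 0.1, -4.4]
finger_gap: 0.629
grasp_force: 64.1
[ 0.53926142 -0.36330026  0.05084295] [ 1.79962543e+02 -6.70162729e-02 -1.89725745e+00] [ 0.30405032  0.12201029 -4.5822262 ] 0.6234989422614335
[] (47442, array([ 0.54968518, -0.36326404]), [78.9177017211914, 134.891357421875], -1.92291259765625, np.float64(0.0885284833123895))
t=38.10 to 0.550 -0.364 0.009 -1.9: 0.0005 -0.0009 -0.0000 10.9 0.7 41.7  dist 43
```

```bash
python3 -m pendant '0 0 0 4 0.3 5 0; 0 0 0 10.8 0.7 18 0; 0 0 0 10.8 0.7 30 0; 0 0 0 10.8 0.7 37 0; 0 0 0 10.8 0.7 37 0; 0 0 0 10.8 0.7 37 0; 0 0 0 10.8 0.7 37 0; 0 0 0 10.8 0.7 39.5 0; 0 0 0 10.8 0.7 41 0; 0 0 0 10.8 0.7 42 0; 0 0 0 10.8 0.7 42.2 0; 0 0 0 10.8 0.7 42.2 0'
python3 -m pendant '0 0 0 0 0 0 0.65; 0 0 0 0 0 0 0.75; 0 0 0 0 0 0 0.9; 0 0 0 0 0 0 1; 0 0 0 0 0 0 1; 0 0 0 0 0 -5 1; 0 0 0 0 0 -20 1; 0 0 0 0 0 -50 1; 0 0 0 0 0 -90 1; 0 0 0 0 0 -125 1; 0 0 0 0 0 -160 1; 0 0 0 0 0 -180 1'
python3 -m pendant '0 0 0 -20 0 0 1; 0 0 0 -50 0 0 1; 0 0 0 -60 0 0 1; 0 0 0 -60 0 0 1; 0 0 0 -60 0 0 1'
python3 - <<'E'
from h import *
from station import bot
p=wrist();print('wrist blue',plate2(p,'blue'),module(p,.046,(.55,-.3643),r=.1))
t=bot.get_image("top");cv2.imwrite("pics/t9.png",t["color"][:,:,::-1])
for n,x,y in(('white',.5548,-.1863),('red',.5025,.364),('yellow',.5006,.0108),('blue',.55,-.3643)):print(n,module(t,.046,(x,y),r=.1))
E
```

```text
clock: 39.3
tcp_pos: [0.5497, -0.3643, 0.0089]
eef_rot: [180.0, -0.0, -1.9]
contact_force: [-3.5, 1.8, 5.9]
finger_gap: 0.621
grasp_force: 65.2
clock: 40.5
tcp_pos: [0.5508, -0.3646, 0.1933]
eef_rot: [179.8, -0.3, -1.9]
contact_force: [-1.0, 0.5, 0.1]
finger_gap: 0.997
grasp_force: 0.0
clock: 41.0
tcp_pos: [0.4904, -0.362, 0.1887]
eef_rot: [180.0, -0.1, -1.9]
contact_force: [0.5, 0.3, -0.1]
finger_gap: 0.999
grasp_force: 0.0
wrist blue [(0.59, array([ 550.3, -365.3]), 189.0, 83.8, -2.2)] (14581, array([ 0.54993616, -0.36392728]), [56.10934829711914, 155.14759826660156], -1.9008102416992188, np.float64(0.04644225911200645))
white (1023, array([ 0.5546842 , -0.18732129]), [57.011474609375, 67.044189453125], 7.792629718780518, np.float64(0.04653036148611112))
red (1542, array([0.50308362, 0.36206497]), [57.98570251464844, 96.49150848388672], -0.783599853515625, np.float64(0.04673248004628486))
yellow (1977, array([0.50134198, 0.00987325]), [56.01689910888672, 126.38838195800781], -6.239601135253906, np.float64(0.046660408677088996))
blue (2137, array([ 0.55062561, -0.3647764 ]), [58.337039947509766, 156.53656005859375], -1.6943511962890625, np.float64(0.04647145261978425))
```

View pics/t9.png

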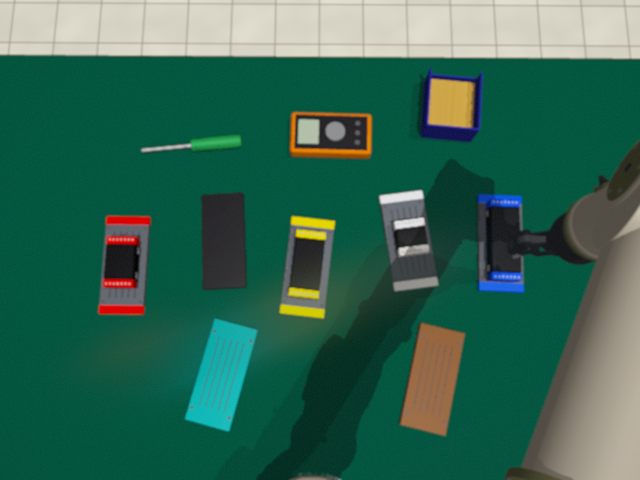

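The top view shows each module centred on its matching plate: red (122,262), yellow (307,265), white (410,238) and blue (504,239). The meter and screwdriver are where they started.

```bash
python3 -c "
from station import bot
print(bot.hand_in())"
```

```text
the job is handed in; nothing more can be done
None
```

All four modules are on their matching plates, centred to about 1–2 mm, square and released, and the job was handed in at about 41 s; the first grip on the red module slipped and slid it about 11 mm along the stack before I regripped and placed it, and the meter and screwdriver were not touched.

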